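# Unsnap the battery box cover

### The job

Two battery boxes stand on the bench; one has a snap-fit cover held by two opposing side tabs, the other a screwed-down lid. Press the two side tabs together to free the snap-fit cover, lift it straight off and set it down gently in the middle of the white ceramic dish, flat and outer side up. Leave the opened box and the dish standing on the bench about where they are, and do not disturb the box with the screwed-down lid.

Things in the scene. Friction and masses are not known exactly. Their poses are not given: they have to be found in the camera images.
- cover_mid (a point): Dark grey snap-fit cover, 75 g: plate 120 (x) x 44 (y) x 4 mm, z up. Two opposing thumb pads (32 mm wide along x, 20 high) stand at its long sides, outer faces at y = +-31 mm. Point: midway between the pads, midway up; plate top 11 mm below it, ribs it stands on 35 mm below (113 x 37 mm). Each pad springs in up to 7 mm (2.4 to 6.6 N); at 4 mm its hook lets go. Pinch both to the stop, lift pinched.
- box_mid (a point): Centre (half-way up) of the light grey battery box under the cover: loose, 0.45 to 0.7 kg, 120 mm long (x) x 44 wide (y) x 52 high, z up, open-topped. Snapped on, cover_mid is 41 mm above this point, axes alike; pads overhang the box's sides, so fingers can come down outside them. Cover reaches 20 mm down inside. The box slides a little, so an off-centre pinch centres itself. 20 N grip is fine.
- dish_in (a point): Centre of the inner floor of the round white ceramic dish, loose, 0.6 kg: floor 5 mm above the bench, flat to 79 mm radius; rim 184 mm across, 16 mm above the bench. A cover standing in it has cover_mid 35 mm above this point. Any heading of the cover in the dish will do.
- plain_box_mid (a point): Bystander, not to be disturbed: centre (half-way up, 29 mm above the bench) of a like light grey box, 120 (x) x 44 x 60 mm high, with a flat dark grey lid held by four corner screws, a white paper label and no side tabs.
Not all that is in view belongs to the job. What is shaped like the part that bears cover_mid but brown or pink is not meant.

How it is judged (in metres and radians):
On the way:
1. the cover has been freed and lifted clear of its box, which stays standing on the bench (z of cover_mid in the frame of box_mid above 0.065 m and height (world z) of box_mid below 0.032 m and angle between box_mid's own z axis and vertical below 0.1 rad), for 0.1 s.
At the end, for the whole second after the job is handed in: The cover stands flat (within 10 degrees) and outer side up on the dish's floor, its middle within 30 mm of the dish's middle; the opened box stands upright on the bench within 60 mm of where it was, and the dish, level on the bench, within 60 mm of where it was (horizontal distance between cover_mid and dish_in below 0.03 m and z of cover_mid in the frame of dish_in between 0.028 and 0.042 m and angle between cover_mid's own z axis and vertical below 0.17 rad and angle between each of dish_in, box_mid's own z axis and vertical below 0.1 rad and height (world z) of dish_in below 0.012 m and distance of each of dish_in, box_mid from where it was at the start of the episode below 0.06 m and height (world z) of box_mid below 0.032 m); the robot touches nothing.
It fails at once if the box with the screwed-down lid is disturbed (moved by more than 20 mm) (distance of plain_box_mid from where it was at the start of the episode above 0.02 m).
It fails at once if the battery box is picked up (more than 20 mm) with its cover, or knocked over (height (world z) of box_mid above 0.046 m or angle between box_mid's own z axis and vertical above 0.5 rad).
It fails at once if the cover is dropped or slammed into the dish (arrives faster than 0.6 m/s) (horizontal distance between cover_mid and dish_in below 0.06 m and z of cover_mid in the frame of dish_in below 0.05 m and linear speed of cover above 0.6 m/s).
It also fails if it takes over 43 s, if anything falls off the work surface, if the arm or the gripper's body presses on something with over 40 N, if the wrist force passes 120 N, or if a joint passes its speed limit or range.

### The arm

A 6-joint arm with a two-finger parallel gripper is mounted at the origin on the work surface. World frame = base frame: x ahead of the robot, y to its left, z up, the work surface at z = 0. Lengths are in mm, angles in rad, forces in N, time in s.
With the tool pointing down it reaches from about 350 to 775 mm from the base axis. Payload 7.3 kg.
Tool frame: the origin (TCP) lies on the centre line of the jaws, within the pads' length; the fingertips stand 22 mm ahead of it and the grasp point (between the pads) lies 3 mm ahead of it; z points along the fingers, y is the direction in which the jaws open and shut (so a half turn about z gives the same grasp; the last joint's range is limited). The gripper opens to 92 mm and grips with 3 to 60 N. Pads are 19 mm wide; open, the fingers measure 130 mm over their backs; the gripper's body (75 mm by 190 mm) begins 47 mm behind the grasp point.
Start: joints at [1.021, 0.342, 1.524, -0, 1.275, -0.146], TCP at [206.267, 482.801, 248.741] pointing down, gripper open.
Joint ranges: [-2.53, 2.53], [-0.77, 2.02], [0.04, 2.7], [-1, 4.14], [0.28, 2.66], [-3.11, 3.11]. Speed limits (rad/s): [2.57, 2.57, 3.14, 3.14, 3.14, 3.14].

### API

Orientations are given as [roll, pitch, yaw] about the fixed x, y, z axes, in that order (R = Rz(yaw) Ry(pitch) Rx(roll)).
In Python, from plant import get_obs, capture, bot, spot_in gives the robot as it stands.
- The arm moves only by the shell command python3 -m handwheel 'ROWS' [OPENING]. ROWS is JSON, a list of rows, each a list of 2 entries, a list of its own where there are three numbers: the shift along the world's x, y, z in mm, then the turn, a rotation vector about the world's x, y, z in rad. In form: [[[x, y, z], [wx, wy, wz]], ...]. A call has 1 to 12 rows; each row shifts and turns the commanded pose from where the row before left it; what a row does not reach is not made up. A row lasts 1/8 s, in which the tool goes at most 62.5 mm and 10.7 degrees, less where a joint would pass 70% of its speed; a pose out of reach is approached as far as the arm can. A call is refused whole if a number of a shift passes 62.5 or a number of a turn 0.188, either way. A call with a gripper value outside its range is refused whole. OPENING is the closure, from 0 (fully open) to 1 (shut), set as the call begins (- or left out, the last holds). The fingers move at their own pace and stop on an object; the grip force is fixed at half the most. Time passes only in rows, so rows that do not move let the fingers close. It gives the time, the measured TCP pose, the force and the opening at its end, in the units of the state.
- get_obs(): the state, without advancing time (a new reading comes with each control period).
- capture(name): name is "scene" or "top"; returns a dict with "img" (400x640x3 uint8, red, green, blue), "fx", "fy", "cx", "cy" (pixels), "k1" (the pictures are not rectified: a ray, as slopes to the right and down, at radius r is drawn at 1 + k1 r^2 times it, then the intrinsics apply), "cam_to_world" (4x4, takes a point from camera to world coordinates). Camera axes: x right, y up, looking along -z (the intrinsics and any distortion apply to the point x, -y, -z); pixel columns grow to the right and rows downward; lengths in mm; the calibration is good to about 2 mm. A picture is of the moment at which its call begins. There is no depth.
- bot.close_job(): hands the job in, once; it reports no verdict.
Trained networks look in the newest picture that a camera, given by its name, has taken for a name from the list of things; names that differ only in an ending like _2 or _b are one class to them, and where a whole thing is asked for, a point or a joint stands for the part that bears it (a point fixed in the world has none). Each returns a list of dicts, best first, with "score" (0 to 1); they miss things now and then, are a little off and sometimes report something else, mostly with a low value. They report only what shows in the picture. A call takes as long as a camera call. They do not tell look-alikes from the thing itself.
- spot_in(thing, camera): "xyz" ([x, y, z] in mm, in the coordinates of the camera as it stood for that picture, good to about 4 mm: the middle of the surface that is visible of it).
The state is a dict: "time": time; "joint_positions": joint angles; "dq": joint speeds; "tau": joint torques, N m; "tool_pos": TCP position; "tcp_rot": TCP orientation; "contact_force": force on the tool from outside, world axes, zero at the start; "moment": the same for the moment, N m; "grip_width": finger opening in mm.
Only numpy, scipy, OpenCV 4.12 (cv2) and the standard library are available. Lean on these libraries where they do the work, as an engineer would, in place of code of your own. Each camera call takes 0.05 s, during which the arm holds its last target. There are 200 camera calls.

## Working session

There is one attempt and no reset: what is moved stays moved. The work goes in short steps, Python scripts to look and compute and a shell command to move; the robot and the scene stay as the last step left them, time stands still between calls to the robot, and variables do not carry over. Pictures are saved under pics/ and viewed, about 8 in all and at most 12, crops included, and the job is handed in when it is done.

```bash
mkdir -p pics
cat > h.py <<'E'
import numpy as np,cv2
from plant import get_obs,capture,bot,spot_in
def w(c,p): return (np.array(c["cam_to_world"])@np.r_[p,1])[:3]
def proj(c,P):
    q=np.linalg.inv(c["cam_to_world"])@np.r_[P,1]; s=np.array([q[0],-q[1]])/-q[2]; s=s*(1+c["k1"]*(s@s))
    return np.array([c["fx"]*s[0]+c["cx"],c["fy"]*s[1]+c["cy"]])
def ray(c,u,v,z):
    d=np.array([(u-c["cx"])/c["fx"],(v-c["cy"])/c["fy"]]); s=d.copy()
    for _ in range(20): s=d/(1+c["k1"]*(s@s))
    M=np.array(c["cam_to_world"]); r=M[:3,:3]@[s[0],-s[1],-1]; o=M[:3,3]
    return o+r*(z-o[2])/r[2]
E
python3 - <<'E'
from h import *
ims=[]
for n in("scene","top"):
    c=capture(n); cv2.imwrite(f"pics/{n}0.png",c["img"][...,::-1])
    print(n,np.round(np.array(c["cam_to_world"])[:3,3]))
    for t in("cover_mid","box_mid","dish_in","plain_box_mid"):
        for d in spot_in(t,n):
            P=w(c,d["xyz"]); print(t,round(d["score"],2),P.round(),proj(c,P).round())
print(get_obs())
E
```

```text
scene [1013. -788.  695.]
cover_mid 0.96 [505. 304.  59.] [355. 133.]
cover_mid 0.73 [507. 142.  21.] [327. 175.]
cover_mid 0.72 [688. 282.  24.] [417. 165.]
box_mid 0.63 [511. 283.  31.] [354. 146.]
dish_in 0.91 [ 552. -304.    4.] [233. 305.]
plain_box_mid 0.85 [556.   4.  41.] [317. 202.]
plain_box_mid 0.5 [506. 303.  60.] [356. 133.]
top [ 385.    5. 1005.]
cover_mid 0.92 [682. 285.  22.] [181. 174.]
cover_mid 0.88 [494. 306.  54.] [165. 260.]
cover_mid 0.64 [491. 153.  27.] [243. 259.]
box_mid 0.92 [484. 285.  25.] [179. 266.]
dish_in 0.63 [ 549. -310.   -0.] [462. 225.]
dish_in 0.25 [494. 307.  53.] [164. 260.]
plain_box_mid 0.61 [536.  20.  58.] [307. 233.]
{'time': 0.5, 'joint_positions': array([ 1.02100234e+00,  3.41990964e-01,  1.52416547e+00, -2.28442704e-05,
        1.27541018e+00, -1.46011205e-01]), 'dq': array([-0.00152679, -0.0013751 ,  0.00015074, -0.00021758,  0.00025444,
        0.00221516]), 'tau': array([-7.60928706e-04, -4.30813050e+01, -2.44313854e+01,  7.17136357e-02,
        4.90718835e-02, -3.83365079e-05]), 'tool_pos': array([206.25462444, 482.76988653, 248.72230866]), 'tcp_rot': array([3.14157008e+00, 2.54101365e-05, 2.73781652e+00]), 'contact_force': array([ 0.57321453, -0.08643279,  0.33145413]), 'moment': array([ 0.00254999, -0.02640386,  0.00288352]), 'grip_width': 91.92572154155869}
```

View pics/scene0.png

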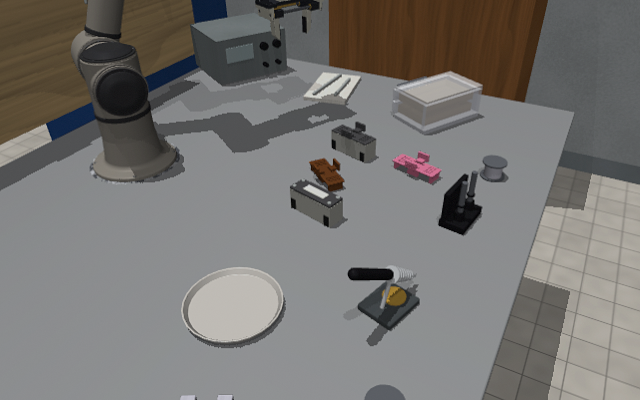

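View pics/top0.png

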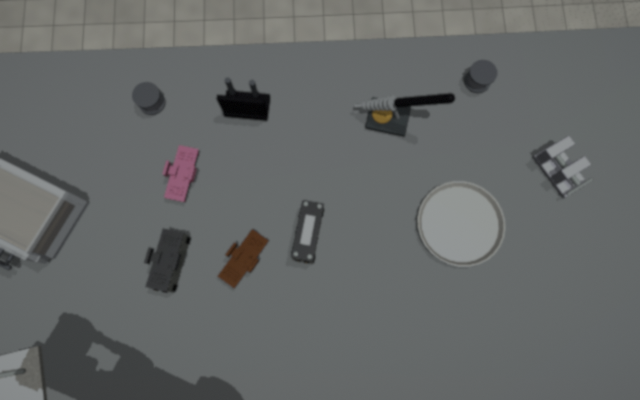

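Candidates for the cover are the dark grey one on a box (scene 355,133; top 167,260), the brown one (scene 327,175; top 244,258) and the pink one (scene 417,165; top 181,174). The dark grey one fits: right colour, and it sits on a light grey box with side pads. The plain box is at top (307,232), and the dish at top (461,224). I'll confirm in one enlarged crop.

Run:
```python
from h import *
a=capture("top"); b=capture("scene")
A=cv2.resize(a["img"][215:305,120:210],(540,540)[::1],interpolation=cv2.INTER_CUBIC)
A=cv2.convertScaleAbs(A,alpha=2)
B=cv2.resize(b["img"][110:170,320:385][:60,:],(260,240),interpolation=cv2.INTER_CUBIC)
o=np.zeros((540,800,3),np.uint8);o[:,:540]=A;o[:240,540:]=B
cv2.imwrite("pics/c1.png",o[...,::-1])
```

```text
(no output)
```

View pics/c1.png

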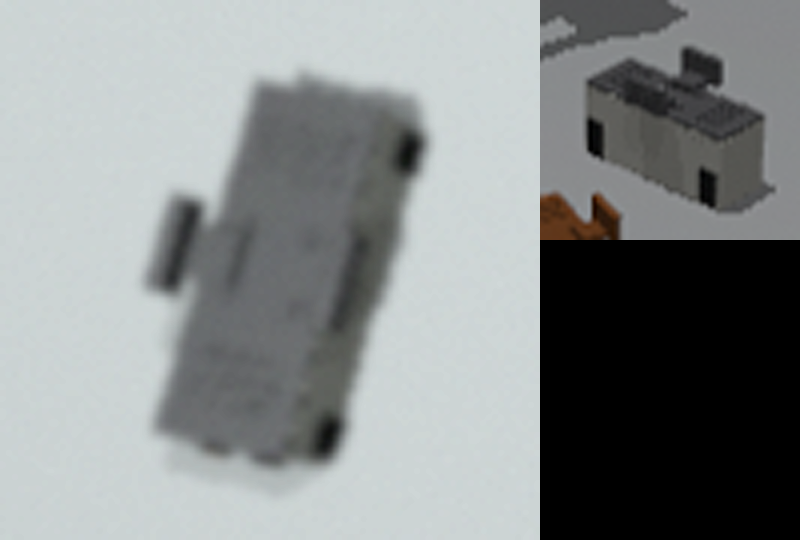

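The crop confirms it: dark grey cover on the light grey box, left pad at crop (175,245), right pad at crop (350,283). Next I'll measure its heading and centre.

Run:
```python
from h import *
c=capture("top")
f=lambda x,y,z: ray(c,120+x/6-.4,215+y/6-.4,z)
tl,bl,br,tr=[f(*p,56) for p in((258,80),(157,432),(298,455),(385,110))]
print(tl.round(),bl.round(),br.round(),tr.round())
print("yaw",np.arctan2(*(tl-bl)[1::-1]),np.linalg.norm(tl-bl),np.linalg.norm(br-bl),"center",(tl+br)/2)
# pads tops z=77: left pad outer-top edge, right pad
l=[f(175,195,77),f(148,290,77)]; r=[f(368,235,77),f(340,330,77)]
print(np.round(l),np.round(r),np.mean(l+r,0))
# score candidate via model projection fit: print projected model
# dish ellipse: threshold around rim
g=cv2.cvtColor(c["img"],cv2.COLOR_RGB2GRAY)
m=(g[170:280,400:520]>g[170:280,400:520].max()*0.75).astype(np.uint8)
cn=max(cv2.findContours(m,0,2)[0],key=cv2.contourArea); e=cv2.fitEllipse(cv2.convexHull(cn)); print(e)
for z in(5,16): print("dish",ray(c,400+e[0][0],170+e[0][1],z).round(1))
R=ray(c,400+e[0][0]+e[1][0]/2,170+e[0][1],16)-ray(c,400+e[0][0]-e[1][0]/2,170+e[0][1],16);print(R)
print(get_obs()["time"])
```

```text
[559. 311.  56.] [443. 341.  56.] [434. 295.  56.] [547. 268.  56.]
yaw -0.25029770817237595 119.25269847330733 47.15707020247249 center [496.2157419 302.8965782  56.       ]
[[518. 330.  77.]
 [487. 338.  77.]] [[502. 267.  77.]
 [472. 276.  77.]] [494.83913984 302.82428176  77.        ]
((61.70588684082031, 53.2805061340332), (84.205810546875, 90.1374740600586), 129.98670959472656)
dish [ 551.1 -308.3    5. ]
dish [ 549.3 -304.8   16. ]
[  -7.37248329 -175.87223642    0.        ]
0.65
```

```bash
python3 -m handwheel '[[[24,-15,-5],[0,0,0.013]],[[24,-15,-5],[0,0,0.013]],[[24,-15,-5],[0,0,0.013]],[[24,-15,-5],[0,0,0.013]],[[24,-15,-5],[0,0,0.013]],[[24,-15,-5],[0,0,0.013]],[[24,-15,-5],[0,0,0.013]],[[24,-15,-5],[0,0,0.013]],[[24,-15,-5],[0,0,0.013]],[[24,-15,-5],[0,0,0.013]],[[24,-15,-5],[0,0,0.013]],[[24,-15,-5],[0,0,0.013]]]' 0
python3 -m handwheel '[[[2,0,-10],[0,0,0]],[[0,0,-10],[0,0,0]],[[0,0,0],[0,0,0]]]' 0
python3 - <<'E'
from h import *
o=get_obs();print(o["time"],o["tool_pos"],o["tcp_rot"])
a=capture("top"); b=capture("scene")
for n,c in(("top",a),("scene",b)):
    for d in spot_in("cover_mid",n): print(n,round(d["score"],2),w(c,d["xyz"]).round())
    print(proj(c,o["tool_pos"]+[0,0,-22]))
A=cv2.resize(a["img"][200:300,115:215],(500,500),interpolation=cv2.INTER_CUBIC);A=cv2.convertScaleAbs(A,alpha=2)
B=cv2.resize(b["img"][60:180,310:400],(300,400),interpolation=cv2.INTER_CUBIC)
z=np.zeros((500,800,3),np.uint8);z[:,:500]=A;z[:400,500:]=B
cv2.imwrite("pics/c2.png",z[...,::-1])
E
```

```text
time: 2.15
tool_pos: [495.0, 302.3, 188.6]
tcp_rot: [3.141, 0.0, 2.894]
contact_force: [-0.6, -0.0, -0.3]
grip_width: 91.9
time: 2.52
tool_pos: [494.9, 303.1, 167.6]
tcp_rot: [-3.14, -0.002, 2.895]
contact_force: [0.0, 0.2, -1.0]
grip_width: 91.5
2.525 [494.88738895 303.14881216 167.62829196] [-3.14023376e+00 -2.18598741e-03  2.89466639e+00]
top 0.94 [687. 289.  26.]
top 0.75 [494. 155.  28.]
top 0.57 [453. 309.  52.]
[150.24881705 254.32104455]
scene 0.76 [503. 142.  22.]
scene 0.63 [691. 282.  25.]
scene 0.56 [508. 304.  61.]
[352.39735883 101.99585332]
```

View pics/c2.png

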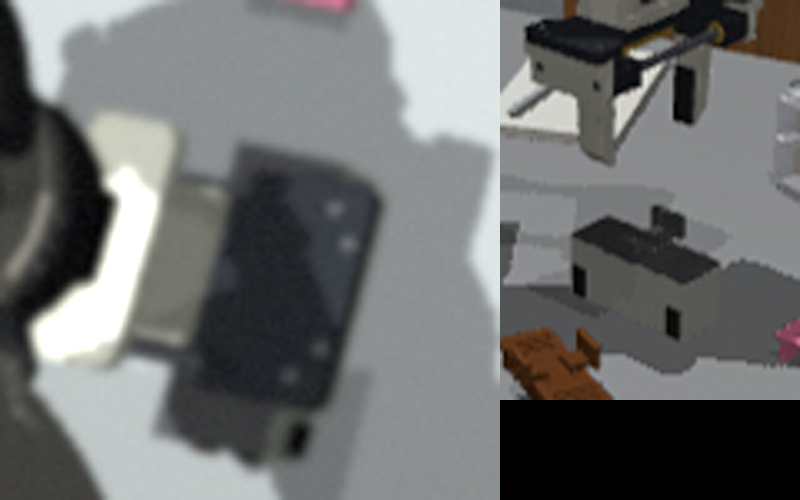

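The gripper is above the box with its jaws across the pads. Scene-crop plate corners are (572,243), (610,215), (678,283) and (720,262). I'll cross-check the centre from these.

Run:
```python
from h import *
c=capture("scene")
P=[ray(c,310+(x-500)/3.333-.4,60+y/3.333-.4,56) for x,y in((572,243),(610,215),(720,262),(678,283))]
print(np.round(P),np.mean(P,0))
for a,b in((0,3),(1,2),(0,1)): d=P[b]-P[a];print(np.arctan2(d[1],d[0]),np.linalg.norm(d))
```

```text
[[444. 282.  56.]
 [449. 340.  56.]
 [562. 307.  56.]
 [547. 262.  56.]] [500.82205205 297.63163821  56.        ]
-0.19544857017955491 104.76349824146209
-0.27950258197547145 117.43471511719558
1.4864273025326655 57.87151182287634
```

Both views agree to about 5 mm, which is within the jaw margin. Descending.

```bash
python3 -m handwheel '[[[2,-1,-10],[0,0,0]],[[0,0,-10],[0,0,0]],[[0,0,-10],[0,0,0]],[[0,0,-10],[0,0,0]],[[0,0,-10],[0,0,0]],[[0,0,-10],[0,0,0]],[[0,0,-10],[0,0,0]],[[0,0,-10],[0,0,0]],[[0,0,-9],[0,0,0]],[[0,0,-8],[0,0,0]],[[0,0,0],[0,0,0]],[[0,0,0],[0,0,0]]]' 0
python3 - <<'E'
from h import *
o=get_obs();print(o["tool_pos"],o["contact_force"])
b=capture("scene")
cv2.imwrite("pics/c3.png",cv2.resize(b["img"][80:180,300:410],(660,600),interpolation=cv2.INTER_CUBIC)[...,::-1])
E
```

```text
time: 4.28
tool_pos: [498.5, 301.9, 72.0]
tcp_rot: [3.141, 0.0, 2.894]
contact_force: [-0.9, 0.2, 0.4]
grip_width: 92.0
[498.45734965 301.90151614  71.99769368] [-0.92145872  0.17095792  0.43220875]
```

View pics/c3.png

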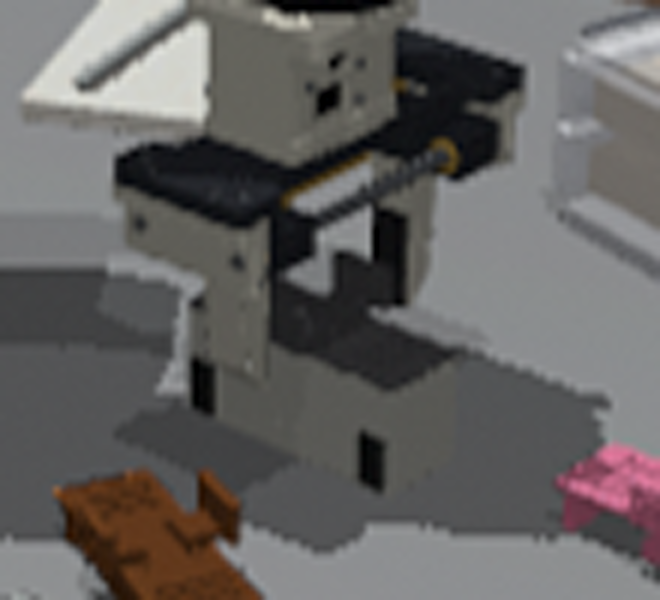

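The fingers are straddling both pads with no contact (pads around crop (380,270)), so I'm closing. Full closure would stop on the pads.

```bash
python3 -m handwheel '[[[0,0,-2],[0,0,0]],[[0,0,0],[0,0,0]],[[0,0,0],[0,0,0]],[[0,0,0],[0,0,0]],[[0,0,0],[0,0,0]],[[0,0,0],[0,0,0]],[[0,0,0],[0,0,0]],[[0,0,0],[0,0,0]],[[0,0,0],[0,0,0]],[[0,0,0],[0,0,0]]]' 1
python3 -m handwheel '[[[0,0,0],[0,0,0]],[[0,0,0],[0,0,0]],[[0,0,0],[0,0,0]],[[0,0,0],[0,0,0]]]'
```

```text
time: 5.58
tool_pos: [498.8, 302.7, 70.5]
tcp_rot: [3.139, 0.001, 2.894]
contact_force: [1.0, 5.3, 5.5]
grip_width: 46.6
time: 6.08
tool_pos: [498.8, 302.7, 70.5]
tcp_rot: [3.139, 0.001, 2.894]
contact_force: [0.4, 5.9, 4.5]
grip_width: 46.9
```

```bash
python3 -m handwheel '[[[0,0,2],[0,0,0]],[[0,0,3],[0,0,0]],[[0,0,3],[0,0,0]],[[0,0,4],[0,0,0]],[[0,0,4],[0,0,0]],[[0,0,4],[0,0,0]],[[0,0,5],[0,0,0]],[[0,0,5],[0,0,0]],[[0,0,5],[0,0,0]],[[0,0,5],[0,0,0]],[[0,0,5],[0,0,0]],[[0,0,0],[0,0,0]]]'
python3 - <<'E'
from h import *
b=capture("scene")
cv2.imwrite("pics/c4.png",cv2.resize(b["img"][70:180,300:410],(600,600),interpolation=cv2.INTER_CUBIC)[...,::-1])
E
```

```text
time: 7.58
tool_pos: [498.5, 301.9, 115.2]
tcp_rot: [3.141, 0.001, 2.894]
contact_force: [0.1, 0.1, -0.4]
grip_width: 46.3
```

View pics/c4.png

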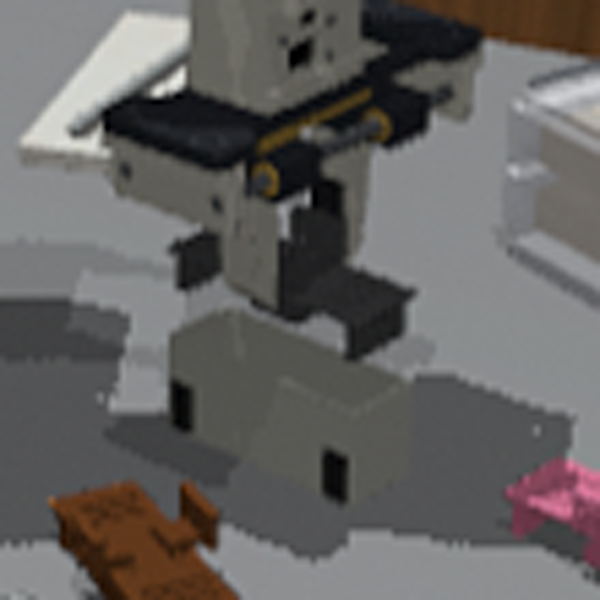

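The cover is off and level, and the open box is still standing. I'm raising it and carrying it over to the dish.

```bash
python3 -m handwheel '[[[0,0,10],[0,0,0]],[[0,0,17],[0,0,0]],[[0,0,17],[0,0,0]],[[0,0,17],[0,0,0]],[[0,0,14],[0,0,0]],[[0,-8,10],[0,0,0]],[[2,-16,0],[0,0,0]],[[2,-24,0],[0,0,0]],[[2,-24,0],[0,0,0]],[[2,-24,0],[0,0,0]],[[2,-24,0],[0,0,0]],[[2,-24,0],[0,0,0]]]'
python3 -m handwheel '[[[2,-24,0],[0,0,0]],[[2,-24,0],[0,0,0]],[[2,-24,0],[0,0,0]],[[2,-24,0],[0,0,0]],[[2,-24,0],[0,0,0]],[[2,-24,0],[0,0,0]],[[2,-24,0],[0,0,0]],[[2,-24,0],[0,0,0]],[[2,-24,0],[0,0,0]],[[2,-24,0],[0,0,0]],[[2,-24,0],[0,0,0]],[[2,-24,0],[0,0,0]]]'
python3 -m handwheel '[[[2,-24,0],[0,0,0]],[[2,-24,0],[0,0,0]],[[2,-24,0],[0,0,0]],[[2,-24,0],[0,0,0]],[[2,-24,0],[0,0,0]],[[2,-18,0],[0,0,0]],[[2,-12,0],[0,0,0]],[[1,-6,0],[0,0,0]],[[0,0,0],[0,0,0]]]'
python3 - <<'E'
from h import *
for n in("top","scene"):
    c=capture(n)
    for t in("dish_in","cover_mid","box_mid"):
        for d in spot_in(t,n): print(n,t,round(d["score"],2),w(c,d["xyz"]).round())
    if n=="scene":
        cv2.imwrite("pics/c5.png",cv2.resize(c["img"][180:360,150:350],(660,594),interpolation=cv2.INTER_CUBIC)[...,::-1])
        g=cv2.cvtColor(c["img"],6)
E
```

```text
time: 9.12
tool_pos: [509.8, 155.8, 199.0]
tcp_rot: [-3.141, -0.001, 2.893]
contact_force: [-0.0, -0.5, -0.6]
grip_width: 46.8
time: 10.62
tool_pos: [533.3, -131.8, 199.0]
tcp_rot: [3.142, -0.002, 2.893]
contact_force: [0.7, -0.4, -0.2]
grip_width: 45.8
time: 11.75
tool_pos: [549.3, -286.1, 199.6]
tcp_rot: [3.141, -0.0, 2.894]
contact_force: [0.4, -0.7, -0.6]
grip_width: 46.0
top dish_in 0.76 [ 537. -261.    1.]
top dish_in 0.2 [489. 306.  22.]
top cover_mid 0.93 [685. 288.  23.]
top cover_mid 0.63 [495. 156.  25.]
top box_mid 0.88 [493. 305.  18.]
top box_mid 0.34 [ 539. -263.   -1.]
scene dish_in 0.9 [ 551. -304.    5.]
scene cover_mid 0.79 [506. 139.  19.]
scene cover_mid 0.75 [ 569. -293.  193.]
scene cover_mid 0.64 [690. 284.  23.]
scene box_mid 0.79 [510. 288.  36.]
```

View pics/c5.png

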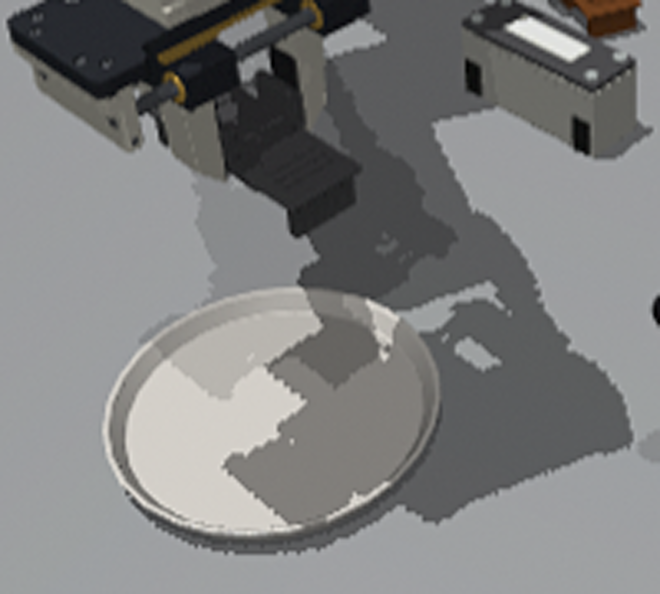

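The cover is hanging level above the dish, whose rim centre is at crop (272,413). That matches the earlier (550,-306). I'm correcting y by -20 and descending.

```bash
python3 -m handwheel '[[[1,-10,-8],[0,0,0]],[[0,-10,-12],[0,0,0]],[[0,0,-15],[0,0,0]],[[0,0,-15],[0,0,0]],[[0,0,-15],[0,0,0]],[[0,0,-15],[0,0,0]],[[0,0,-15],[0,0,0]],[[0,0,-15],[0,0,0]],[[0,0,-12],[0,0,0]],[[0,0,-10],[0,0,0]],[[0,0,-8],[0,0,0]],[[0,0,0],[0,0,0]]]'
python3 -m handwheel '[[[0,0,-4],[0,0,0]],[[0,0,-4],[0,0,0]],[[0,0,-2],[0,0,0]],[[0,0,-1],[0,0,0]],[[0,0,0],[0,0,0]],[[0,0,0],[0,0,0]]]'
```

```text
time: 13.65
tool_pos: [550.0, -306.0, 59.1]
tcp_rot: [3.141, -0.001, 2.894]
contact_force: [-0.7, -0.3, -0.6]
grip_width: 46.1
time: 14.4
tool_pos: [550.3, -306.2, 48.9]
tcp_rot: [3.142, 0.0, 2.894]
contact_force: [0.8, -0.1, -0.3]
grip_width: 46.1
```

```bash
python3 -m handwheel '[[[0,0,-1],[0,0,0]],[[0,0,-1],[0,0,0]],[[0,0,-1],[0,0,0]],[[0,0,0],[0,0,0]]]'
python3 -m handwheel '[[[0,0,-1],[0,0,0]],[[0,0,0],[0,0,0]]]'
python3 -m handwheel '[[[0,0,-1],[0,0,0]],[[0,0,0],[0,0,0]]]'
python3 - <<'E'
from h import *
c=capture("scene")
cv2.imwrite("pics/c6.png",cv2.resize(c["img"][220:360,160:310],(642,600),interpolation=cv2.INTER_CUBIC)[...,::-1])
E
```

```text
time: 14.9
tool_pos: [550.2, -306.2, 45.6]
tcp_rot: [3.141, -0.0, 2.894]
contact_force: [0.2, -0.6, -0.4]
grip_width: 46.3
time: 15.15
tool_pos: [550.2, -306.2, 44.6]
tcp_rot: [3.141, -0.0, 2.894]
contact_force: [-0.4, 0.7, -0.6]
grip_width: 45.9
time: 15.4
tool_pos: [550.3, -306.2, 43.7]
tcp_rot: [3.141, 0.0, 2.894]
contact_force: [-0.5, -0.1, -1.0]
grip_width: 46.5
```

View pics/c6.png

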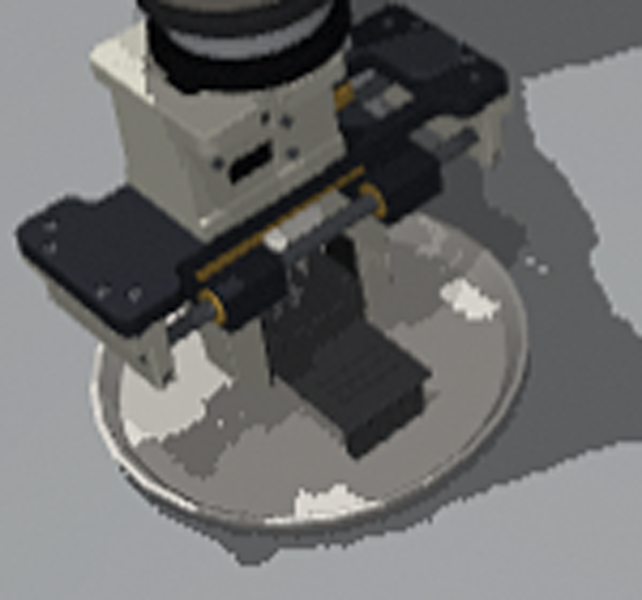

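The cover is centred in the dish just above the floor. I'll keep going down 1 mm at a time until there's contact force.

```bash
for i in 1; do python3 -m handwheel '[[[0,0,-1],[0,0,0]],[[0,0,0],[0,0,0]]]'; python3 -m handwheel '[[[0,0,-1],[0,0,0]],[[0,0,0],[0,0,0]]]'; done
```

```text
time: 15.7
tool_pos: [550.3, -306.2, 43.5]
tcp_rot: [-3.141, 0.0, 2.894]
contact_force: [-0.7, 1.1, 5.3]
grip_width: 46.3
time: 15.95
tool_pos: [550.4, -306.2, 43.4]
tcp_rot: [-3.141, 0.001, 2.894]
contact_force: [-3.6, 3.1, 10.4]
grip_width: 46.3
```

Contact at z = 43.5, as predicted. I'll ease off 1 mm, open, and rise slowly.

```bash
python3 -m handwheel '[[[0,0,2],[0,0,0]],[[0,0,0],[0,0,0]]]'
python3 -m handwheel '[[[0,0,0],[0,0,0]],[[0,0,0],[0,0,0]],[[0,0,0],[0,0,0]],[[0,0,0],[0,0,0]],[[0,0,0],[0,0,0]],[[0,0,0],[0,0,0]],[[0,0,0],[0,0,0]],[[0,0,0],[0,0,0]],[[0,0,0],[0,0,0]],[[0,0,0],[0,0,0]]]' 0
python3 -m handwheel '[[[0,0,5],[0,0,0]],[[0,0,10],[0,0,0]],[[0,0,15],[0,0,0]],[[0,0,20],[0,0,0]],[[0,0,25],[0,0,0]],[[0,0,25],[0,0,0]],[[-10,20,25],[0,0,0]],[[-20,35,25],[0,0,0]],[[-20,35,25],[0,0,0]],[[-20,35,10],[0,0,0]],[[-20,35,0],[0,0,0]],[[0,0,0],[0,0,0]]]'
python3 - <<'E'
from h import *
for n in("top","scene"):
    c=capture(n)
    for t in("dish_in","cover_mid","box_mid","plain_box_mid"):
        for d in spot_in(t,n): print(n,t,round(d["score"],2),w(c,d["xyz"]).round(),proj(c,w(c,d["xyz"])).round())
cv2.imwrite("pics/c7.png",cv2.resize(c["img"][110:350,150:400],(625,600),interpolation=cv2.INTER_CUBIC)[...,::-1])
E
```

```text
time: 16.2
tool_pos: [550.3, -306.2, 43.6]
tcp_rot: [3.142, 0.0, 2.894]
contact_force: [0.9, 0.2, -0.7]
grip_width: 46.3
time: 17.45
tool_pos: [550.3, -306.2, 43.8]
tcp_rot: [3.142, 0.0, 2.894]
contact_force: [0.7, -0.2, 0.5]
grip_width: 91.5
time: 18.95
tool_pos: [459.3, -144.3, 230.4]
tcp_rot: [3.142, 0.001, 2.896]
contact_force: [-0.1, -0.3, 0.8]
grip_width: 91.8
top dish_in 0.63 [ 625. -343.    9.] [475. 188.]
top cover_mid 0.81 [684. 291.  20.] [179. 173.]
top cover_mid 0.76 [494. 156.  24.] [242. 258.]
top box_mid 0.77 [491. 307.  20.] [169. 263.]
top plain_box_mid 0.84 [537.  16.  57.] [309. 232.]
scene dish_in 0.65 [ 559. -324.    6.] [229. 313.]
scene cover_mid 0.79 [690. 285.  23.] [418. 165.]
scene cover_mid 0.76 [505. 140.  23.] [326. 174.]
scene cover_mid 0.64 [ 558. -310.   36.] [232. 296.]
scene box_mid 0.9 [504. 288.  36.] [352. 143.]
scene plain_box_mid 0.61 [557.   6.  44.] [318. 201.]
```

View pics/c7.png

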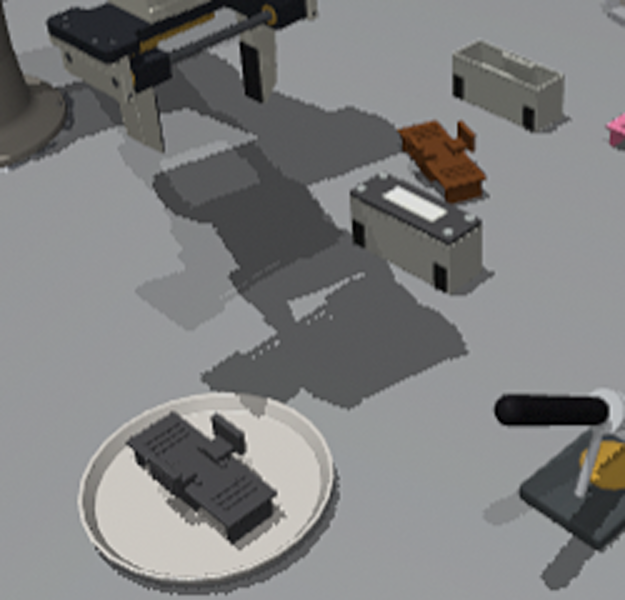

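The cover stands flat, outer side up, mid-dish (crop (203,475), dish centre about (207,488)). The box is open and upright, the plain box is unmoved, and the arm is clear. Handing in.

```bash
python3 -c "
from plant import bot
print(bot.close_job())"
```

```text
the job is handed in; nothing more can be done
None
```

The snap-fit cover is off its box and lying in the middle of the white dish, flat and outer side up. I handed the job in at about 19 s of the 43 s allowed; the hand-in gives no verdict.

- **What I did:** I pinched both pads until the jaws read 46–47 mm and lifted the cover straight off; the box stayed standing. I lowered it into the dish until it touched down softly, with about 10 N at most on the wrist, then opened the jaws and moved the arm clear.
- **Cover in the dish:** the last scene picture has the cover at about (558, -310, 36). I measured the dish at about (550, -306) before placing, so it is roughly 10 mm off-centre against the 30 mm allowed.
- **Boxes:** the opened box is upright and within a few millimetres of where it was. The box with the screwed-down lid has not visibly moved.
- **Checks that disagreed:** after placing, the network put the dish at (625, -343) from the top camera and (559, -324) from the scene camera. I put this down to the cover hiding most of its floor, and the top view may also be partly blocked by the arm. In the scene picture the rim looks where it was. The top camera did not report the placed cover at all, so its position rests on the scene camera alone.

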